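# Screw the dust cap onto the spare marking lens

### The job

Screw the blue dust cap onto the spare lens that stands thread-up in the grey clamp block: set it on straight, turn it gently backward (counter-clockwise from above) until you feel it drop into the thread start, then screw it forward until its rim is down flush on the black shoulder, and let go. Never force the cap or press hard on the lens, and leave everything else on the bench where it is.

Things in the scene. Friction and masses are not known exactly. Their poses are not given: they have to be found in the camera images.
- cap: loose blue plastic dust cap, about 0.12 kg, standing mouth down on the plate. Skirt 61 mm outer, 54 mm inner diameter, 30 mm high with its 4 mm top; above it a round knob, 32 mm diameter, from 30 to 58 mm above the rim, gripped from above at any yaw. Origin: centre of the open lower rim; z up along its axis
- cap_knob (a point): point on the cap's axis 50 mm above the rim, 20 mm above the skirt's top, 8 mm below the knob's top: a height to grip
- lens: spare lens in its fixed grey clamp block, 90 x 90 mm, 27 mm high, with a black barrel (66 mm diameter) up to the shoulder at 45 mm. Origin: centre of the block's underside, on the 10 mm thick plate; z up. Right-hand brass thread with three starts 120 degrees apart, at an angle that differs every time and is not measured (the block's yaw tells nothing of it)
- shoulder (a point): centre of the black shoulder, 45 mm above the block's underside; z up along the lens axis. The cap is home when its rim is down on it
- test_slab: bystander: black slab 90 x 40 x 12 mm, loose on the plate; origin: centre of its underside
- usb_stick: bystander: blue stick 54 x 19 x 9 mm, loose on the plate between lens and cap; origin: centre of its underside
- push_cap: bystander: small red plastic push-on cap, 38 mm diameter, 26 mm high, loose on the plate (not the cap to use); origin: centre of its underside
- spoon_a: bystander: brass spoon lying loose behind the plate
- pen: bystander: white pen 140 mm long, 10 mm thick, lying right of the plate; origin: its middle
- cap_pins (a point): on the cap's axis, 3.2 mm above the rim, level with the three steel pins inside the skirt that run in the thread: 4.4 mm thick, 120 degrees apart, the first along the cap's +x, reaching in to radius 22.4 mm; white ticks on the cap's top mark them
- neck_top (a point): top of the brass neck, on the axis, 22 mm above the shoulder. The neck is 42 mm in diameter up to 18 mm and tapers to 34 mm at the top, which centres a cap lowered onto it
- crest (a point): on the axis, level with the flat thread crest, 14.1 mm above the shoulder, 51 mm diameter. A cap whose pins ride on it has its rim 13 mm above the shoulder (18 mm with the pins on the ribs). Clockwise from above: gap 26 degrees, crest 86, rib 8 (5 mm higher than the crest), gap, ... Turned clockwise up here the cap jams on the ribs; counter-clockwise, within 110 degrees, it reaches the gaps
- start_floor (a point): on the axis, level with the gap floors, 5.5 mm above the shoulder. A cap dropped in has its rim 4.5 mm above the shoulder and the ribs stop it counter-clockwise. From there clockwise the pins run under the thread, falling 0.1 mm per degree with 1.2 mm of play up and down; the rim meets the shoulder after 45 to 66 degrees, and a hard end stop comes 12 degrees later; 0.3 Nm is plenty, 1 Nm forces it
Not all that is in view belongs to the job. There is more than one size of the cap; the one meant has the size given above.

How it is judged:
By the outcome, as a careful person would: the job done as asked, in the order asked, and still so for the second after the job is handed in, with the robot touching nothing.
It also fails if it takes over 54 s, if anything falls off the work surface, if the arm or the gripper's body presses on something with over 40 N, if the wrist force passes 120 N, or if a joint passes its speed limit or range.

### The arm

A 6-joint arm with a two-finger parallel gripper is mounted at the origin on the work surface. World frame = base frame: x ahead of the robot, y to its left, z up, the work surface at z = 0. Lengths are in mm, angles in rad, forces in N, time in s.
With the tool pointing down it reaches from about 350 to 975 mm from the base axis. Payload 7.1 kg.
Tool frame: the origin (TCP) lies on the mounting face of the last link; the fingertips stand 182 mm ahead of it and the grasp point (between the pads) lies 163 mm ahead of it (ctrl.finger_overhang is the distance from the TCP to the fingertips, in mm); z points along the fingers, y is the direction in which the jaws open and shut (so a half turn about z gives the same grasp; the last joint's range is limited). The gripper opens to 88 mm and grips with 3 to 60 N. Pads are 20 mm wide; open, the fingers measure 115 mm over their backs; the gripper's body (75 mm by 178 mm) begins 61 mm behind the grasp point.
Start: joints at [1.183, 0.423, 1.63, -0, 1.089, -0.019], TCP at [225.278, 582.972, 404.675] pointing down, gripper open.
Joint ranges: [-3, 3], [-0.9, 2.11], [0.09, 2.58], [-1.31, 4.45], [0.11, 2.69], [-2.54, 2.54]. Speed limits (rad/s): [2.39, 2.39, 3.01, 3.14, 3.14, 3.14].

### API

Orientations are given as a rotation vector (axis times angle).
In Python, from workcell import ctrl, viewer, recognise gives the robot as it stands.
- The arm moves only by the shell command python3 -m handwheel 'ROWS'. ROWS is JSON, a list of rows, each an object of numbers: "gripper": the closure, from 0 (fully open) to 1 (shut); "tx", "ty", "tz": the shift along the tool's x, y, z in m; "rx", "ry", "rz": the turn, a rotation vector about the tool's x, y, z in degrees. In form: [{"gripper": .., "tx": .., "ty": .., "tz": .., "rx": .., "ry": .., "rz": ..}, ...]. A call has 1 to 8 rows; each row shifts and turns the commanded pose from where the row before left it, along the tool's axes as they then stand; what a row does not reach is not made up. A row lasts 1/8 s, in which the tool goes at most 62.5 mm and 10.7 degrees, less where a joint would pass 70% of its speed; a pose out of reach is approached as far as the arm can. A call with a gripper value outside its range is refused whole. The fingers move at their own pace and stop on an object; the grip force is fixed at half the most. Time passes only in rows, so rows that do not move let the fingers close. It gives the time, the measured TCP pose, the force and the opening at its end, in the units of the state.
- ctrl.get_obs(): the state, without advancing time (a new reading comes with each control period).
- viewer.get_image(name): name is "scene" or "top" or "wrist"; returns a dict with "image" (400x640x3 uint8, red, green, blue), "range_z" (400x640 float32, mm along the optical axis (not along the pixel's ray), 0 where there is no reading), "vfov" (degrees; the focal length in pixels is half the picture's height over the tangent of half this angle, whatever the lens; pixels are square), "cx", "cy" (the principal point, pixels), "extrinsics" (4x4, takes a point from world to camera coordinates); the wrist camera has in their place "T_tool_cam" (4x4, takes a point from camera to tool coordinates, whose origin is the TCP and whose axes are the flange's). Camera axes: x right, y up, looking along -z (the intrinsics and any distortion apply to the point x, -y, -z); pixel columns grow to the right and rows downward; lengths in mm; the calibration is good to about 2 mm. A picture is of the moment at which its call begins: read the wrist's pose just before it.
- ctrl.close_job(): hands the job in, once; it reports no verdict.
Trained networks look in a picture, given as the dict that the camera call returned (one of the last four; its "shot" number tells which), for a name from the list of things; names that differ only in an ending like _2 or _b are one class to them, and where a whole thing is asked for, a point or a joint stands for the part that bears it (a point fixed in the world has none). Each returns a list of dicts, best first, with "p" (0 to 1); they miss things now and then, are a little off and sometimes report something else, mostly with a low value. They report only what shows in the picture. A call takes as long as a camera call. They do not tell look-alikes from the thing itself.
- recognise(picture, name): "xy" ([column, row] as shares, 0 to 1, of the picture: columns of its width, rows of its height, amid what is visible of it).
The state is a dict: "t": time; "qpos": joint angles; "qvel": joint speeds; "joint_torque": joint torques, N m; "ee_pos": TCP position; "orientation": TCP orientation; "ft_force": force on the tool from outside, world axes, zero at the start; "moment": the same for the moment, N m; "width": finger opening in mm.
Only numpy, scipy, OpenCV 4.12 (cv2) and the standard library are available. Lean on these libraries where they do the work, as an engineer would, in place of code of your own. Each camera call takes 0.05 s, during which the arm holds its last target.

## Working session

There is one attempt and no reset: what is moved stays moved. The work goes in short steps, Python scripts to look and compute and a shell command to move; the robot and the scene stay as the last step left them, time stands still between calls to the robot, and variables do not carry over. Pictures are saved under pics/ and viewed, and the job is handed in when it is done.

```bash
ls; mkdir -p pics; cat > h.py <<'E'
import numpy as np, cv2
from scipy.spatial.transform import Rotation as R
from workcell import ctrl, viewer, recognise
def save(p,n): cv2.imwrite('pics/'+n, p['image'][:,:,::-1])
def T_tool(o=None):
    o=o or ctrl.get_obs(); T=np.eye(4); T[:3,:3]=R.from_rotvec(o['orientation']).as_matrix(); T[:3,3]=o['ee_pos']; return T
def K(p):
    h,w=p['image'].shape[:2]; f=h/2/np.tan(np.radians(p['vfov'])/2); return f
def cam2world(p,T=None):
    return np.linalg.inv(p['extrinsics']) if 'extrinsics' in p else T@np.array(p['T_tool_cam'])
def ray(p,u,v,T=None):
    f=K(p); C=cam2world(p,T); d=np.array([(u-p['cx'])/f,-(v-p['cy'])/f,-1]); return C[:3,3],C[:3,:3]@d
def at_depth(p,u,v,T=None):
    o,d=ray(p,u,v,T); z=p['range_z'][int(round(v)),int(round(u))]; return o+d*z
def at_z(p,u,v,z,T=None):
    o,d=ray(p,u,v,T); return o+d*(z-o[2])/d[2]
E
python3 - <<'E'
from h import *
o=ctrl.get_obs(); print({k:np.round(v,3) for k,v in o.items()})
for n in ['scene','top','wrist']:
    T=T_tool(); p=viewer.get_image(n); save(p,n+'0.png')
    print(n,{k:v for k,v in p.items() if k not in('image','range_z','extrinsics')}, p.get('extrinsics'))
    for nm in ['cap','lens','push_cap']:
        for r in recognise(p,nm)[:3]:
            u,v=r['xy'][0]*640,r['xy'][1]*400
            print(nm,round(r['p'],2),round(u),round(v),np.round(at_depth(p,u,v,T)))
E
```

```text
pics
{'t': np.float64(0.0), 'qpos': array([ 1.183,  0.424,  1.631, -0.   ,  1.089, -0.019]), 'qvel': array([ 0.001,  0.002, -0.002,  0.   ,  0.001,  0.001]), 'joint_torque': array([ 1.0000e-03, -5.4463e+01, -2.7366e+01,  6.5000e-02,  2.3000e-02,
       -0.0000e+00]), 'ee_pos': array([225.201, 582.724, 403.915]), 'orientation': array([-5.760e-01, -3.088e+00,  2.000e-03]), 'ft_force': array([-0.265, -0.588, -0.4  ]), 'moment': array([ 0.019, -0.003, -0.003]), 'width': np.float64(87.746)}
scene {'vfov': 46.109263566011094, 'cx': 314.1163393425991, 'cy': 199.69708027969165, 'shot': 1} [[ 7.54095594e-01  6.56432562e-01  2.08836359e-02 -3.58279718e+02]
 [-4.43676602e-01  4.85725823e-01  7.53141088e-01  2.39362325e+02]
 [ 4.84242613e-01 -5.77205957e-01  6.57527471e-01 -1.41073288e+03]
 [ 0.00000000e+00  0.00000000e+00  0.00000000e+00  1.00000000e+00]]
cap 0.81 157 214 [ 319. -344.   50.]
cap 0.63 300 215 [ 546. -129.   43.]
cap 0.49 332 274 [ 703. -208.   36.]
lens 0.73 380 170 [589. 115.  51.]
lens 0.71 333 276 [ 703. -205.   27.]
push_cap 0.54 333 276 [ 703. -205.   28.]
top {'vfov': 53.8
[... 287 characters left out ...]
00000e+00  0.00000000e+00  0.00000000e+00  1.00000000e+00]]
cap 0.89 378 313 [ 297. -204.   80.]
cap 0.8 436 307 [ 310. -323.   81.]
cap 0.72 337 199 [ 535. -119.   70.]
lens 0.7 217 183 [568. 137.  79.]
push_cap 0.75 371 129 [ 695. -197.   36.]
wrist {'vfov': 61.48114776261862, 'cx': 319.4742416977172, 'cy': 205.183849564016, 'T_tool_cam': array([[-3.70877783e-04,  9.58770112e-01,  2.84182571e-01,
         7.81267054e+01],
       [ 9.99999800e-01,  2.09789244e-04,  5.97285229e-04,
        -7.70185810e-02],
       [ 5.13040779e-04,  2.84182736e-01, -9.58769998e-01,
         2.06309328e+01],
       [ 0.00000000e+00,  0.00000000e+00,  0.00000000e+00,
         1.00000000e+00]]), 'shot': 3} None
```

View pics/scene0.png

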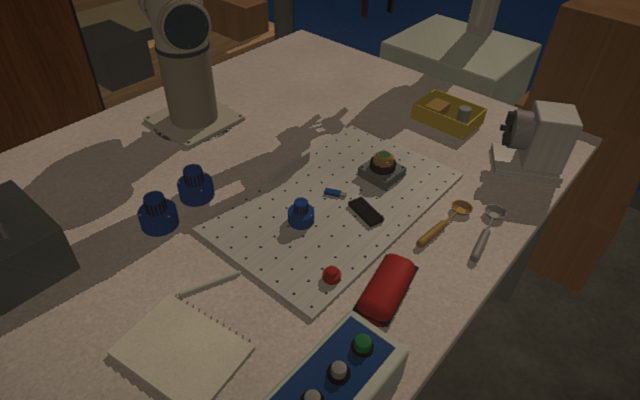

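View pics/top0.png

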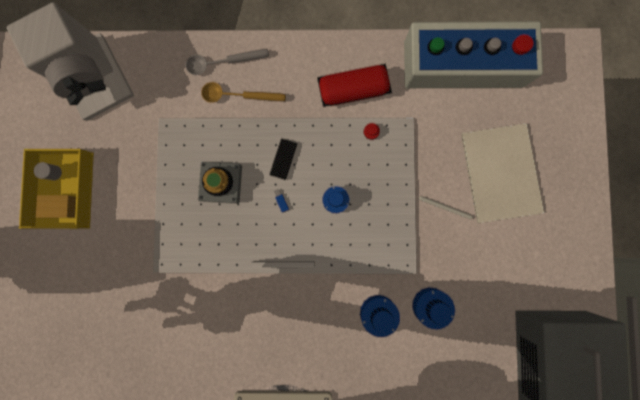

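The scene view shows three blue caps: one on the plate at top (336,199) / scene (300,214), and two wider ones off the plate at top (379,316) and (433,308). The lens is at top (217,181) and the USB stick at (282,203). The one on the plate fits the description, so I'll confirm its size.

```bash
python3 - <<'E'
from h import *
p=viewer.get_image('top')
f=K(p); C=cam2world(p)
z=p['range_z']; vv,uu=np.mgrid[0:400,0:640]
P=np.stack([(uu-p['cx'])/f*z,-(vv-p['cy'])/f*z,-z],-1)@C[:3,:3].T+C[:3,3]
im=p['image']; hsv=cv2.cvtColor(im,cv2.COLOR_RGB2HSV)
blue=(hsv[...,0]>100)&(hsv[...,0]<130)&(hsv[...,1]>130)
for n,(u,v,r) in {'A':(336,199,20),'B':(379,316,26),'C':(433,308,26)}.items():
    m=blue&(np.hypot(uu-u,vv-v)<r); Q=P[m]; zt=np.percentile(Q[:,2],97)
    sk=Q[(Q[:,2]<zt-15)]; kn=Q[Q[:,2]>zt-8]
    print(n,'top z',zt.round(1),'knob med',np.median(kn,0).round(1),'ext',(np.percentile(kn,98,0)-np.percentile(kn,2,0)).round(1),'skirt y ext',np.ptp(Q[:,1]).round(1), np.percentile(Q[:,2],[5,25,50,75]).round(1))
m=(np.hypot(uu-217,vv-181)<22); Q=P[m]; print('lens z pct',np.percentile(Q[:,2],[2,10,50,75,90,98]).round(1))
t=Q[Q[:,2]>68]; print('neck top',np.median(t,0).round(1),np.ptp(t,axis=0).round(1))
c=im[155:345,180:470]; c=cv2.resize(c,None,fx=2.7,fy=2.7,interpolation=cv2.INTER_CUBIC); cv2.imwrite('pics/crop1.png',c[:,:,::-1])
E
```

```text
A top z 71.0 knob med [ 534.7 -118.    68.8] ext [30.1 28.   7.4] skirt y ext 55.6 [39.  40.8 42.7 68.3]
B top z 83.7 knob med [ 281.2 -212.6   81.7] ext [41.  40.1  8.1] skirt y ext 154.0 [35.  42.2 44.1 80.6]
C top z 83.7 knob med [ 298.2 -331.5   81.9] ext [41.7 41.4  8.4] skirt y ext 273.0 [27.7 42.  44.1 80.6]
lens z pct [10.  35.1 40.6 69.5 77.6 80. ]
neck top [574.5 143.6  76.7] [121.4 268.4 846.4]
```

View pics/crop1.png

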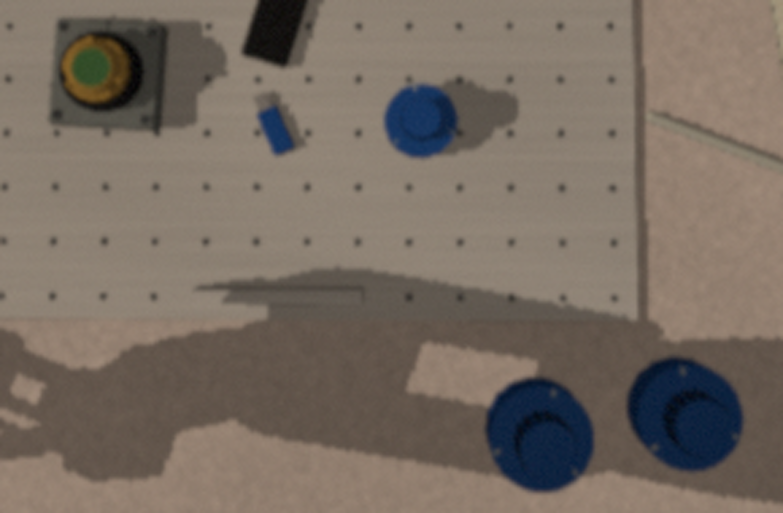

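Only A fits: its knob is about 30 mm and its top is at z≈68. B and C are larger, with 41 mm knobs and tops at z≈82. Next I'll take wrist views on the way, over the lens and then the cap.

```bash
cat >> h.py <<'E'
def plan(target=None,yaw=None):
    """world target TCP (mm) -> shift in tool axes, mm; yaw= world angle (deg) wanted of tool x"""
    T=T_tool(); print('toolx yaw',np.degrees(np.arctan2(T[1,0],T[0,0])).round(2),'tool z',T[:3,2].round(4),'pos',T[:3,3].round(1))
    if target is not None:
        d=T[:3,:3].T@(np.array(target)-T[:3,3]); print('shift tool mm',d.round(1))
    q=ctrl.get_obs(); print('t',q['t'],'q',q['qpos'].round(2),'w',np.round(q['width'],1),'F',np.round(q['ft_force'],1),'M',np.round(q['moment'],2))
E
python3 - <<'E'
from h import *
T=T_tool(); C=T@np.array(viewer.get_image('wrist')['T_tool_cam'])
print(C.round(3)); 
# want camera ray centre to hit lens (572,140,70)
d=-C[:3,2]; off=C[:3,3]-T[:3,3]
h=400; 
zc=h+off[2]; cen=off+d*(70-zc)/d[2]; print('centre offset',cen)
tgt=np.array([572-cen[0],140-cen[1],400]); print(tgt); plan(tgt)
plan([570,-120,400])
E
```

```text
[[ 3.61000e-01 -8.94000e-01 -2.65000e-01  1.52383e+02]
 [ 9.33000e-01  3.46000e-01  1.03000e-01  6.11051e+02]
 [-0.00000e+00 -2.84000e-01  9.59000e-01  3.84092e+02]
 [ 0.00000e+00  0.00000e+00  0.00000e+00  1.00000e+00]]
centre offset [  12.5688866    -5.12875543 -330.        ]
[559.4311134  145.12875543 400.        ]
toolx yaw 158.87 tool z [ 0.e+00  1.e-04 -1.e+00] pos [225.3 583.  404.7]
shift tool mm [-469.5 -288.     4.7]
t 0.7 q [ 1.18  0.42  1.63  0.    1.09 -0.02] w 87.8 F [-0.4  0.1  0.3] M [ 0.03  0.02 -0.02]
toolx yaw 158.87 tool z [ 0.e+00  1.e-04 -1.e+00] pos [225.3 583.  404.7]
shift tool mm [-575.  -531.5    4.7]
t 0.7 q [ 1.18  0.42  1.63  0.    1.09 -0.02] w 87.8 F [-0.4  0.1  0.3] M [ 0.03  0.02 -0.02]
```

```bash
python3 -m handwheel '[{"tx":-0.047,"ty":-0.029},{"tx":-0.047,"ty":-0.029},{"tx":-0.047,"ty":-0.029},{"tx":-0.047,"ty":-0.029},{"tx":-0.047,"ty":-0.029},{"tx":-0.047,"ty":-0.029},{"tx":-0.047,"ty":-0.029},{"tx":-0.047,"ty":-0.029}]'
python3 - <<'E'
from h import *
plan([559,145,400])
T=T_tool(); p=viewer.get_image('wrist'); save(p,'w1.png')
np.savez('w1.npz',T=T_tool(),d=p['range_z'],im=p['image'])
for nm in ['neck_top','lens','shoulder']:
    for r in recognise(p,nm)[:3]:
        u,v=r['xy'][0]*640,r['xy'][1]*400
        print(nm,round(r['p'],2),round(u),round(v),np.round(at_depth(p,u,v,T),1))
E
```

```text
toolx yaw 158.87 tool z [ 0.e+00  1.e-04 -1.e+00] pos [225.3 583.  404.7]
shift tool mm [-469.2 -288.2    4.7]
t 0.7 q [ 1.18  0.42  1.63  0.    1.09 -0.02] w 87.8 F [-0.4  0.1  0.3] M [ 0.03  0.02 -0.02]$[0]: bad value
```

View pics/w1.png

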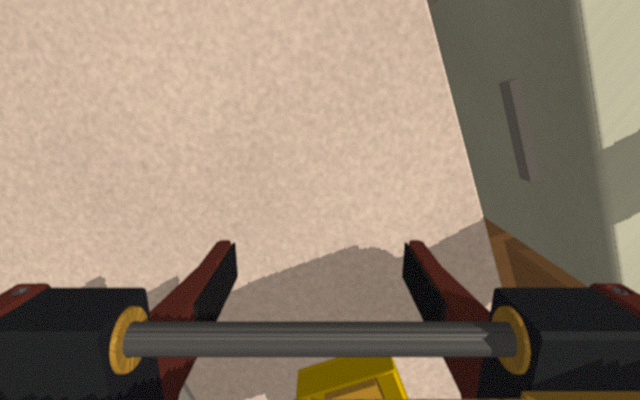

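```bash
python3 -m handwheel '[{"gripper":0,"tx":-0.055,"ty":-0.029,"tz":0,"rx":0,"ry":0,"rz":0},{"gripper":0,"tx":-0.055,"ty":-0.029,"tz":0,"rx":0,"ry":0,"rz":0},{"gripper":0,"tx":-0.055,"ty":-0.029,"tz":0,"rx":0,"ry":0,"rz":0},{"gripper":0,"tx":-0.055,"ty":-0.029,"tz":0,"rx":0,"ry":0,"rz":0},{"gripper":0,"tx":-0.055,"ty":-0.029,"tz":0,"rx":0,"ry":0,"rz":0},{"gripper":0,"tx":-0.055,"ty":-0.029,"tz":0,"rx":0,"ry":0,"rz":0},{"gripper":0,"tx":-0.055,"ty":-0.029,"tz":0,"rx":0,"ry":0,"rz":0},{"gripper":0,"tx":-0.055,"ty":-0.029,"tz":0,"rx":0,"ry":0,"rz":0}]'
python3 -c "
from h import *
plan([637,115,400])"
```

```text
t: 1.9
ee_pos: [553.2, 206.2, 404.9]
orientation: [0.576, 3.088, 0.001]
ft_force: [0.3, 0.4, -1.0]
width: 88.1
toolx yaw 158.86 tool z [ 5.e-04  3.e-04 -1.e+00] pos [553.2 206.2 404.9]
shift tool mm [-111.   -54.9    5. ]
t 1.9 q [ 0.34  0.37  1.71  0.    1.06 -0.87] w 88.1 F [ 0.3  0.4 -1. ] M [ 0.03 -0.04 -0.02]
```

```bash
python3 -m handwheel '[{"gripper":0,"tx":-0.055,"ty":-0.027,"tz":0,"rx":0,"ry":0,"rz":0},{"gripper":0,"tx":-0.055,"ty":-0.027,"tz":0,"rx":0,"ry":0,"rz":0},{"gripper":0,"tx":0,"ty":0,"tz":0,"rx":0,"ry":0,"rz":0}]'
python3 - <<'E'
from h import *
plan()
T=T_tool(); p=viewer.get_image('wrist'); save(p,'w2.png')
np.savez('w2.npz',T=T,d=p['range_z'],im=p['image'])
for nm in ['neck_top','lens','shoulder']:
    for r in recognise(p,nm)[:3]:
        u,v=r['xy'][0]*640,r['xy'][1]*400
        print(nm,round(r['p'],2),round(u),round(v),np.round(at_depth(p,u,v,T),1))
E
```

```text
t: 2.28
ee_pos: [637.4, 114.7, 404.5]
orientation: [0.583, 3.086, -0.0]
ft_force: [-0.1, 0.1, -0.6]
width: 87.7
toolx yaw 158.61 tool z [ 1.3e-03 -3.0e-04 -1.0e+00] pos [637.4 114.7 404.5]
t 2.275 q [ 0.16  0.46  1.58 -0.    1.11 -1.04] w 87.7 F [-0.1  0.1 -0.6] M [-0.    0.05  0.02]
neck_top 0.82 328 112 [572.5 147.9  75. ]
lens 0.88 327 112 [572.2 147.5  78.7]
lens 0.47 227 209 [631.6   5.1  21.7]
shoulder 0.72 328 110 [571.2 148.1  77. ]
```

View pics/w2.png

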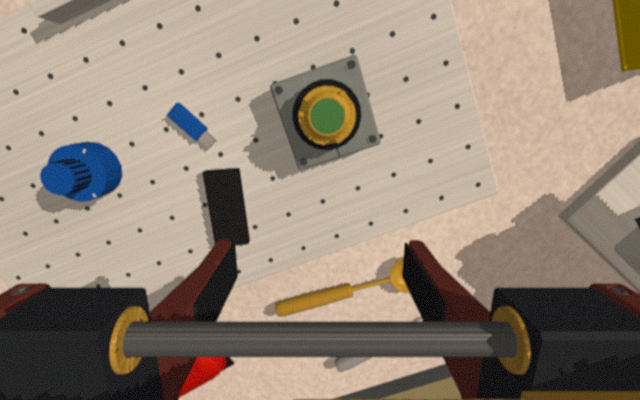

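The lens's green glass is at (327,116), with the brass thread and black shoulder ring round it, the cap's knob at (59,178) and the slab at (227,205). I'll measure circle centres at their known heights, with depth as a check.

```bash
python3 - <<'E'
from h import *
z=np.load('w2.npz'); im=z['im']; T=z['T']
c=cv2.resize(im[50:180,260:395],None,fx=4.4,fy=4.4,interpolation=cv2.INTER_CUBIC); cv2.imwrite('pics/c2.png',c[:,:,::-1])
p=viewer.get_image('wrist')
hsv=cv2.cvtColor(im,cv2.COLOR_RGB2HSV); vv,uu=np.mgrid[0:400,0:640]
roi=np.hypot(uu-327,vv-114)<60
g=((hsv[...,0]>45)&(hsv[...,0]<90)&(hsv[...,1]>80)&roi).astype(np.uint8)
b=((hsv[...,0]>12)&(hsv[...,0]<30)&(hsv[...,1]>130)&roi).astype(np.uint8)|g
for n,m,zz in [('green',g,77),('brass',b,70)]:
    cs,_=cv2.findContours(m,cv2.RETR_EXTERNAL,cv2.CHAIN_APPROX_NONE); k=max(cs,key=cv2.contourArea)
    e=cv2.fitEllipse(k); print(n,np.round(e[0],1),np.round(e[1],1))
    for z_ in ([77,76,75] if n=='green' else [69,55+14]): print(z_,at_z(p,*e[0],z_,T).round(2))
    if n=='green':
        f=K(p); d=np.median(z['d'][m>0]); print('diam mm',np.array(e[1])*d/f,'depth z', np.median([at_z(p,*e[0],77,T)[2]]), )
        zz=z['d'][m>0]; o,dd=ray(p,*e[0],T); print('z by depth',(o+dd*np.median(zz)).round(2))
# shoulder ring/blk : by dark
dk=((hsv[...,2]<60)&(np.hypot(uu-327,vv-114)<45)).astype(np.uint8)|b
cs,_=cv2.findContours(dk,cv2.RETR_EXTERNAL,cv2.CHAIN_APPROX_NONE); k=cv2.convexHull(max(cs,key=cv2.contourArea)); e=cv2.fitEllipse(k); print('dark',e, at_z(p,*e[0],55,T).round(2))
E
```

```text
green [326.9 115.6] [31.8 32.7]
77 [575.31 145.83  77.  ]
76 [575.34 145.83  76.  ]
75 [575.38 145.84  75.  ]
diam mm [28.04852796 28.83409182] depth z 77.0
z by depth [575.32 145.83  76.63]
brass [326.6 115. ] [58.2 60.5]
69 [575.   145.84  69.  ]
69 [575.   145.84  69.  ]
dark ((326.0350341796875, 114.50624084472656), (68.05266571044922, 70.4410400390625), 12.073293685913086) [574.82 145.65  55.  ]
```

View pics/c2.png

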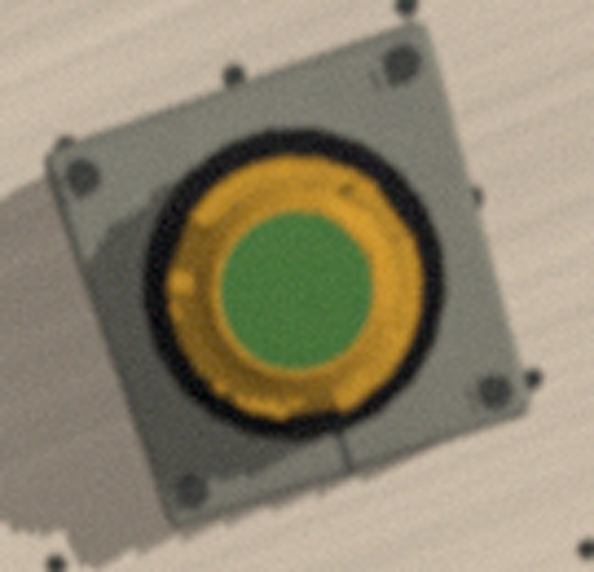

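```bash
python3 -m handwheel '[{"gripper":0,"tx":0.0062,"ty":-0.053,"tz":0,"rx":0,"ry":0,"rz":0},{"gripper":0,"tx":0.0062,"ty":-0.053,"tz":0,"rx":0,"ry":0,"rz":0},{"gripper":0,"tx":0.0062,"ty":-0.053,"tz":0,"rx":0,"ry":0,"rz":0},{"gripper":0,"tx":0.0062,"ty":-0.053,"tz":0,"rx":0,"ry":0,"rz":0},{"gripper":0,"tx":0.0062,"ty":-0.053,"tz":0,"rx":0,"ry":0,"rz":0},{"gripper":0,"tx":0.0062,"ty":-0.053,"tz":0,"rx":0,"ry":0,"rz":0},{"gripper":0,"tx":0,"ty":0,"tz":0,"rx":0,"ry":0,"rz":10.2},{"gripper":0,"tx":0,"ty":0,"tz":0,"rx":0,"ry":0,"rz":10.2}]'
python3 -m handwheel '[{"gripper":0,"tx":0,"ty":0,"tz":0,"rx":0,"ry":0,"rz":10.2},{"gripper":0,"tx":0,"ty":0,"tz":0,"rx":0,"ry":0,"rz":10.2},{"gripper":0,"tx":0,"ty":0,"tz":0,"rx":0,"ry":0,"rz":10.2},{"gripper":0,"tx":0,"ty":0,"tz":0,"rx":0,"ry":0,"rz":10.2},{"gripper":0,"tx":0,"ty":0,"tz":0,"rx":0,"ry":0,"rz":10.2},{"gripper":0,"tx":0,"ty":0,"tz":0,"rx":0,"ry":0,"rz":10.2},{"gripper":0,"tx":0,"ty":0,"tz":0,"rx":0,"ry":0,"rz":10.2},{"gripper":0,"tx":0,"ty":0,"tz":0,"rx":0,"ry":0,"rz":10.2}]'
python3 -m handwheel '[{"gripper":0,"tx":0,"ty":0,"tz":0,"rx":0,"ry":0,"rz":10.2},{"gripper":0,"tx":0,"ty":0,"tz":0,"rx":0,"ry":0,"rz":0}]'
python3 - <<'E'
from h import *
plan()
T=T_tool(); p=viewer.get_image('wrist'); save(p,'w3.png')
np.savez('w3.npz',T=T,d=p['range_z'],im=p['image'])
for nm in ['cap','cap_knob']:
    for r in recognise(p,nm)[:3]:
        u,v=r['xy'][0]*640,r['xy'][1]*400
        print(nm,round(r['p'],2),round(u),round(v),np.round(at_depth(p,u,v,T),1))
E
```

```text
t: 3.52
ee_pos: [485.3, -164.7, 405.0]
orientation: [1.122, 2.934, 0.0]
ft_force: [-0.1, -0.1, -0.9]
width: 87.5
t: 4.53
ee_pos: [485.7, -163.9, 404.9]
orientation: [2.765, 1.491, 0.0]
ft_force: [-0.2, 0.5, -0.2]
width: 88.2
t: 4.78
ee_pos: [485.8, -164.1, 404.9]
orientation: [2.882, 1.249, 0.0]
ft_force: [0.3, -0.3, -1.3]
width: 87.8
toolx yaw 46.87 tool z [ 2.e-04 -0.e+00 -1.e+00] pos [ 485.8 -164.1  404.9]
t 4.775 q [-0.35  0.26  1.88  0.    1.01  0.4 ] w 87.8 F [ 0.3 -0.3 -1.3] M [-0.04  0.12  0.04]
cap 0.64 324 112 [ 538.  -114.3   67.7]
cap 0.62 304 379 [ 314.6 -319.9   63.2]
cap_knob 0.95 325 114 [ 537.8 -116.2   66.8]
cap_knob 0.81 301 377 [ 313.9 -316.3   61.3]
```

View pics/w3.png

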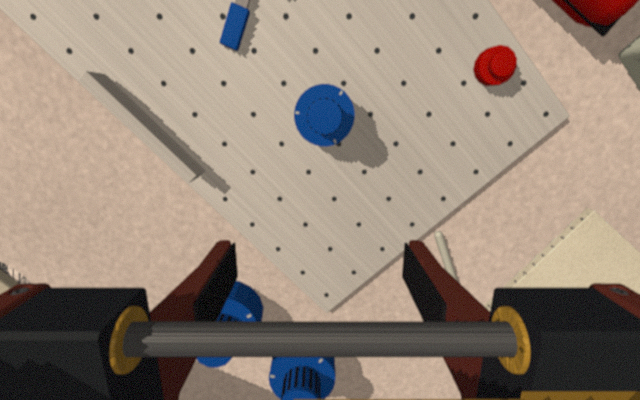

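The cap stands upright at (324,115), with ticks at about (300,112), (335,142) and (343,93). Now I'll fit the skirt and knob outlines, then move on and repeat from a second place.

```bash
cat > capfit.py <<'E'
from h import *
def fit(im,d,T,p,u,v,out,zs=40,zk=68):
    hsv=cv2.cvtColor(im,cv2.COLOR_RGB2HSV); vv,uu=np.mgrid[0:400,0:640]
    m=((hsv[...,0]>100)&(hsv[...,0]<130)&(hsv[...,1]>120)&(np.hypot(uu-u,vv-v)<60)).astype(np.uint8)
    cs,_=cv2.findContours(m,cv2.RETR_EXTERNAL,cv2.CHAIN_APPROX_NONE); k=max(cs,key=cv2.contourArea); e=cv2.fitEllipse(cv2.convexHull(k))
    print('skirt px',np.round(e[0],1),np.round(e[1],1),'->',at_z(p,*e[0],zs,T).round(2))
    # knob from depth
    P=[]
    C=cam2world(p,T); f=K(p)
    ys,xs=np.nonzero(m); zz=d[ys,xs]
    Q=np.stack([(xs-p['cx'])/f*zz,-(ys-p['cy'])/f*zz,-zz],1)@C[:3,:3].T+C[:3,3]
    kz=Q[:,2]>zk-8
    mk=np.zeros_like(m); mk[ys[kz],xs[kz]]=1
    cs,_=cv2.findContours(mk,cv2.RETR_EXTERNAL,cv2.CHAIN_APPROX_NONE); k=max(cs,key=cv2.contourArea); e2=cv2.fitEllipse(cv2.convexHull(k))
    print('knob px',np.round(e2[0],1),np.round(e2[1],1),'z med',np.median(Q[kz,2]).round(1),'->',at_z(p,*e2[0],zk,T).round(2),'diam',(np.array(e2[1])*np.median(zz[kz])/f).round(1),'skirt diam',(np.array(e[1])*np.median(zz[~kz])/f).round(1))
    x0,y0=max(0,int(u)-50),max(0,int(v)-50)
    cv2.imwrite('pics/'+out,cv2.resize(im[y0:y0+100,x0:x0+100],None,fx=5.5,fy=5.5,interpolation=cv2.INTER_CUBIC)[:,:,::-1])
E
python3 - <<'E'
from capfit import *
p=viewer.get_image('wrist'); z=np.load('w3.npz'); fit(z['im'],z['d'],z['T'],p,324,115,'c3.png')
E
python3 -m handwheel '[{"gripper":0,"tx":0.02,"ty":0.03,"tz":0.03,"rx":0,"ry":0,"rz":0},{"gripper":0,"tx":0,"ty":0,"tz":0,"rx":0,"ry":0,"rz":0},{"gripper":0,"tx":0,"ty":0,"tz":0,"rx":0,"ry":0,"rz":0}]'
python3 - <<'E'
from capfit import *
plan([537,-117,220])
T=T_tool(); p=viewer.get_image('wrist'); save(p,'w4.png')
r=recognise(p,'cap_knob')[0]; print(r); u,v=r['xy'][0]*640,r['xy'][1]*400
fit(p['image'],p['range_z'],T,p,u,v,'c4.png')
z=np.load('w3.npz')
E
```

```text
skirt px [324.  114.9] [58.7 60.9] -> [ 536.34 -116.89   40.  ]
knob px [324.3 116.2] [35.6 36.7] z med 67.3 -> [ 535.91 -117.17   68.  ] diam [32.4 33.5] skirt diam [58.  60.2]
t: 5.35
ee_pos: [521.1, -171.1, 374.6]
orientation: [-2.883, -1.246, 0.001]
ft_force: [-1.5, -0.6, -0.1]
width: 88.0
toolx yaw 46.73 tool z [-1.1e-03  4.0e-04 -1.0e+00] pos [ 521.1 -171.1  374.6]
shift tool mm [ 50.4 -25.4 154.6]
t 5.35 q [-0.34  0.35  1.82 -0.    0.97  0.42] w 88.0 F [-1.5 -0.6 -0.1] M [-0.07  0.12 -0.04]
{'xy': [0.3125, 0.9455], 'p': 0.88}
skirt px [204.5 372.8] [28.7 70.9] -> [ 277.83 -237.44   40.  ]
knob px [192.1 382.9] [18.1 48.3] z med 79.5 -> [ 284.97 -226.02   68.  ] diam [18.4 49.1] skirt diam [32.8 81. ]
```

View pics/c3.png

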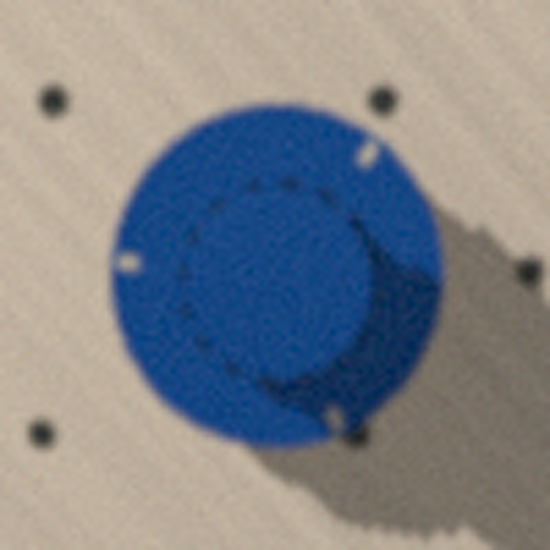

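The crop confirms the right cap: knob 32.9 mm and skirt about 60 mm, with three ticks. The second fit landed on a larger bystander cap, so I'll redo it at the projected location.

```bash
cat >> h.py <<'E'
def proj(p,X,T=None):
    C=np.linalg.inv(cam2world(p,T)); q=C[:3,:3]@np.array(X)+C[:3,3]; f=K(p); return p['cx']+f*q[0]/-q[2], p['cy']-f*q[1]/-q[2]
E
python3 - <<'E'
from capfit import *
T=T_tool(); p=viewer.get_image('wrist')
u,v=proj(p,[536,-117,60],T); print(u,v)
fit(p['image'],p['range_z'],T,p,u,v,'c4.png')
plan([536.3,-117,220])
E
```

```text
288.9439025563991 139.43768521235535
skirt px [291.2 136.6] [63.4 65. ] -> [ 536.76 -116.79   40.  ]
knob px [288.8 140. ] [38.3 39.3] z med 67.3 -> [ 536.62 -117.15   68.  ] diam [32.3 33.1] skirt diam [58.2 59.6]
toolx yaw 46.68 tool z [ 6.e-04 -2.e-04 -1.e+00] pos [ 520.9 -171.3  375.4]
shift tool mm [ 50.  -26.1 155.4]
t 5.5 q [-0.34  0.35  1.82 -0.    0.97  0.42] w 87.8 F [ 0.4 -0.6  1. ] M [-0.07  0.12 -0.02]
```

View pics/c4.png

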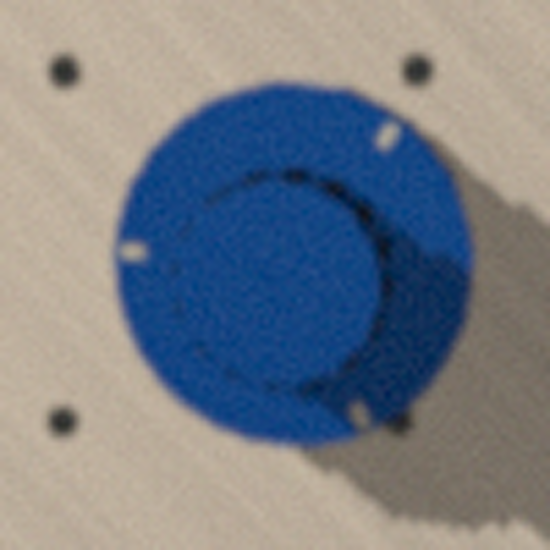

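```bash
python3 -m handwheel '[{"gripper":0,"tx":0.025,"ty":-0.013,"tz":0.03,"rx":0,"ry":0,"rz":0},{"gripper":0,"tx":0.025,"ty":-0.013,"tz":0.03,"rx":0,"ry":0,"rz":0},{"gripper":0,"tx":0,"ty":0,"tz":0.03,"rx":0,"ry":0,"rz":0},{"gripper":0,"tx":0,"ty":0,"tz":0.02,"rx":0,"ry":0,"rz":0},{"gripper":0,"tx":0,"ty":0,"tz":0,"rx":0,"ry":0,"rz":0}]'
python3 - <<'E'
from capfit import *
T=T_tool(); p=viewer.get_image('wrist'); save(p,'w5.png'); plan([536.5,-117,226])
E
```

```text
t: 6.12
ee_pos: [536.1, -116.9, 264.1]
orientation: [-2.883, -1.244, 0.003]
ft_force: [0.1, -0.0, 0.6]
width: 87.7
toolx yaw 46.67 tool z [-3.e-04  1.e-04 -1.e+00] pos [ 536.6 -117.1  265.1]
shift tool mm [ 0.  -0.2 39.1]
t 6.175 q [-0.24  0.52  1.88 -0.    0.74  0.52] w 88.0 F [-0.7 -0.2 -0.1] M [-0.03  0.11 -0.05]
```

View pics/w5.png

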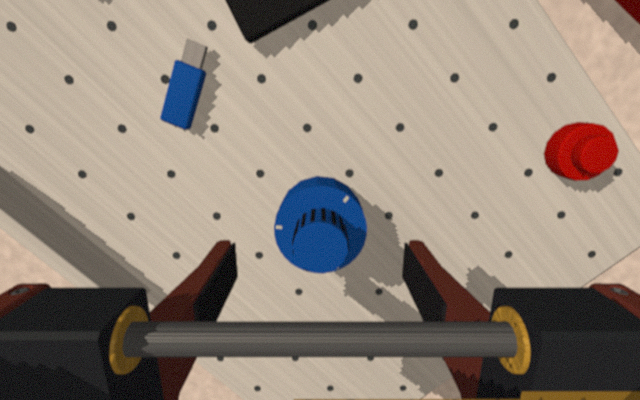

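The cap sits centred between the fingers: knob at (320,245), finger edges at 237 and 403. I'll go down and grip.

```bash
python3 -m handwheel '[{"gripper":0,"tx":0,"ty":0,"tz":0.02,"rx":0,"ry":0,"rz":0},{"gripper":0,"tx":0,"ty":0,"tz":0.019,"rx":0,"ry":0,"rz":0},{"gripper":0.5,"tx":0,"ty":0,"tz":0,"rx":0,"ry":0,"rz":0},{"gripper":0.8,"tx":0,"ty":0,"tz":0,"rx":0,"ry":0,"rz":0},{"gripper":0.8,"tx":0,"ty":0,"tz":0,"rx":0,"ry":0,"rz":0},{"gripper":0.8,"tx":0,"ty":0,"tz":0,"rx":0,"ry":0,"rz":0},{"gripper":0.8,"tx":0,"ty":0,"tz":0,"rx":0,"ry":0,"rz":0},{"gripper":0.8,"tx":0,"ty":0,"tz":0,"rx":0,"ry":0,"rz":0}]'
python3 -c "
from h import *
plan()"
```

```text
t: 7.18
ee_pos: [536.8, -117.1, 225.8]
orientation: [-2.885, -1.244, 0.0]
ft_force: [-0.3, -0.2, 3.4]
width: 31.5
toolx yaw 46.67 tool z [-0.  0. -1.] pos [ 536.8 -117.1  225.8]
t 7.175 q [-0.24  0.58  1.89  0.    0.67  0.52] w 31.5 F [-0.3 -0.2  3.4] M [-0.07 -0.06  0.  ]
```

```bash
python3 -m handwheel '[{"gripper":0.8,"tx":0,"ty":0,"tz":-0.02,"rx":0,"ry":0,"rz":0},{"gripper":0.8,"tx":0,"ty":0,"tz":-0.05,"rx":0,"ry":0,"rz":0},{"gripper":0.8,"tx":0,"ty":0,"tz":-0.05,"rx":0,"ry":0,"rz":0},{"gripper":0.8,"tx":0.032,"ty":-0.038,"tz":0,"rx":0,"ry":0,"rz":0},{"gripper":0.8,"tx":0.032,"ty":-0.038,"tz":0,"rx":0,"ry":0,"rz":0},{"gripper":0.8,"tx":0.032,"ty":-0.038,"tz":0,"rx":0,"ry":0,"rz":0},{"gripper":0.8,"tx":0.032,"ty":-0.038,"tz":0,"rx":0,"ry":0,"rz":0},{"gripper":0.8,"tx":0,"ty":0,"tz":0,"rx":0,"ry":0,"rz":0}]'
python3 -m handwheel '[{"gripper":0.8,"tx":0,"ty":0,"tz":0,"rx":0,"ry":0,"rz":0}]'
python3 - <<'E'
from h import *
plan()
T=T_tool(); p=viewer.get_image('wrist'); save(p,'w6.png')
np.savez('w6.npz',T=T,d=p['range_z'],im=p['image'])
print(proj(p,[575.2,145.8,77],T))
E
```

```text
t: 8.18
ee_pos: [513.4, 83.0, 345.5]
orientation: [-2.882, -1.25, 0.001]
ft_force: [0.1, -0.4, -1.7]
width: 31.6
t: 8.3
ee_pos: [513.9, 80.3, 345.5]
orientation: [2.884, 1.246, -0.001]
ft_force: [0.1, -0.0, -1.7]
width: 31.5
toolx yaw 46.72 tool z [-4.e-04 -3.e-04 -1.e+00] pos [513.9  80.3 345.5]
t 8.3 q [ 0.13  0.35  1.91 -0.    0.88  0.89] w 31.5 F [ 0.1 -0.  -1.7] M [-0.04  0.11 -0.03]
(np.float64(319.0731631675344), np.float64(87.43431985084553))
```

View pics/w6.png

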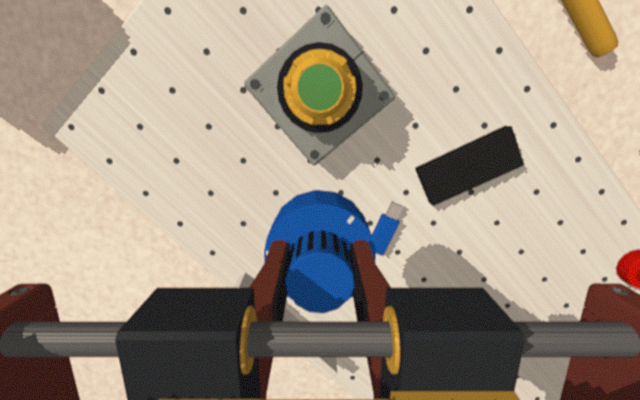

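The cap is held upright at (320,245), and the lens glass is at (320,87), close to the predicted (319,87). I'll refine the lens axis and the cap's centre in the hand.

```bash
python3 - <<'E'
from h import *
p=viewer.get_image('wrist')
z=np.load('w6.npz'); im=z['im']; T=z['T']
hsv=cv2.cvtColor(im,cv2.COLOR_RGB2HSV); vv,uu=np.mgrid[0:400,0:640]
roi=np.hypot(uu-320,vv-88)<55
g=((hsv[...,0]>45)&(hsv[...,0]<90)&(hsv[...,1]>80)&roi).astype(np.uint8)
b=((hsv[...,0]>12)&(hsv[...,0]<30)&(hsv[...,1]>130)&roi).astype(np.uint8)|g
d=((hsv[...,2]<60)&(np.hypot(uu-320,vv-88)<50)).astype(np.uint8)|b
for n,m,zz in [('green',g,77),('brass',b,69),('dark',d,55)]:
    cs,_=cv2.findContours(m,cv2.RETR_EXTERNAL,cv2.CHAIN_APPROX_NONE); k=max(cs,key=cv2.contourArea); e=cv2.fitEllipse(cv2.convexHull(k))
    print(n,np.round(e[0],1),np.round(e[1],1),at_z(p,*e[0],zz,T).round(2))
zz=z['d'][g>0]; o,dd=ray(p,320,87.5,T); print('z by depth',(o+dd*np.median(zz)).round(2))
# cap skirt in hand: fit upper arc at skirt-top height z= TCP-185.8
m=((hsv[...,0]>100)&(hsv[...,0]<130)&(hsv[...,1]>120)&(np.abs(uu-320)<58)&(vv>185)&(vv<262)&(uu<372)).astype(np.uint8)
pts=[]
for v in range(192,238,2):
    xs=np.nonzero(m[v])[0]
    if len(xs)<20: continue
    for u in (xs.min(),xs.max()): pts.append(at_z(p,u,v,345.5-185.8,T)[:2])
pts=np.array(pts); A=np.c_[2*pts,np.ones(len(pts))]; s=np.linalg.lstsq(A,(pts**2).sum(1),rcond=None)[0]
print('skirt centre',s[:2].round(2),'r',np.sqrt(s[2]+s[:2]@s[:2]).round(2),'tool',T[:2,3].round(2))
c=cv2.resize(im[30:145,260:385],None,fx=4.7,fy=4.7,interpolation=cv2.INTER_CUBIC); cv2.imwrite('pics/c6.png',c[:,:,::-1])
E
```

```text
green [319.3  86.7] [41.9 43.9] [575.63 146.02  77.  ]
brass [319.6  86.7] [74.3 78.2] [576.1  146.18  69.  ]
dark [319.7  87.4] [84.4 89.2] [576.3  146.26  55.  ]
z by depth [575.65 145.33  76.75]
skirt centre [520.4   87.36] r 26.01 tool [513.93  80.27]
```

View pics/c6.png

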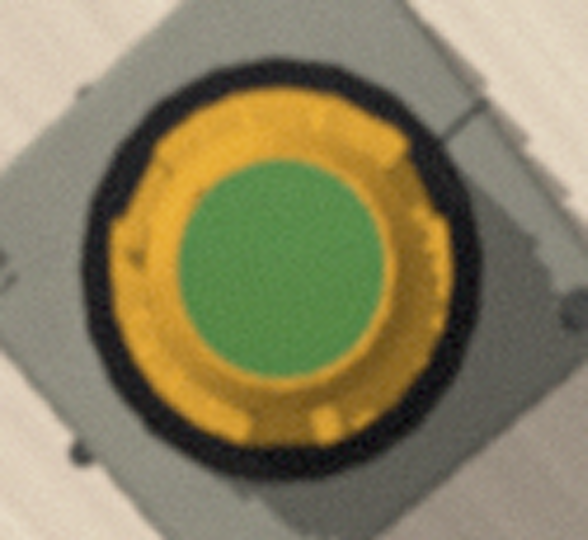

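The lens axis is (575.6, 146.0), and both yaws agree within 1 mm. The neck top measures z≈77, as expected. The gaps show in the crop at (285,430), (425,185) and (130,190). Compared with the ticks, an air turn of about 66° CCW puts the pins on the crest roughly 30° clockwise of the gaps. I'll go over the lens and turn.

```bash
python3 -m handwheel '[{"gripper":0.8,"tx":0.03,"ty":0,"tz":0,"rx":0,"ry":0,"rz":0},{"gripper":0.8,"tx":0.03,"ty":0,"tz":0,"rx":0,"ry":0,"rz":0},{"gripper":0.8,"tx":0.03,"ty":0,"tz":0,"rx":0,"ry":0,"rz":0},{"gripper":0.8,"tx":0,"ty":0,"tz":0,"rx":0,"ry":0,"rz":-9.5},{"gripper":0.8,"tx":0,"ty":0,"tz":0,"rx":0,"ry":0,"rz":-9.5},{"gripper":0.8,"tx":0,"ty":0,"tz":0,"rx":0,"ry":0,"rz":-9.5},{"gripper":0.8,"tx":0,"ty":0,"tz":0,"rx":0,"ry":0,"rz":-9.5},{"gripper":0.8,"tx":0,"ty":0,"tz":0,"rx":0,"ry":0,"rz":-9.5}]'
python3 -m handwheel '[{"gripper":0.8,"tx":0,"ty":0,"tz":0.02,"rx":0,"ry":0,"rz":-9.5},{"gripper":0.8,"tx":0,"ty":0,"tz":0.02,"rx":0,"ry":0,"rz":-9.5},{"gripper":0.8,"tx":0,"ty":0,"tz":0,"rx":0,"ry":0,"rz":0},{"gripper":0.8,"tx":0,"ty":0,"tz":0,"rx":0,"ry":0,"rz":0}]'
python3 - <<'E'
from h import *
plan([575.6,146,305])
p=viewer.get_image('scene'); 
c=cv2.resize(p['image'][70:230,300:480],None,fx=4,fy=4,interpolation=cv2.INTER_CUBIC); cv2.imwrite('pics/s7.png',c[:,:,::-1])
E
```

```text
t: 9.4
ee_pos: [576.2, 144.2, 345.5]
orientation: [-2.135, -2.304, 0.001]
ft_force: [0.1, -0.6, -1.9]
width: 31.6
t: 9.9
ee_pos: [576.3, 145.1, 306.2]
orientation: [1.736, 2.618, 0.001]
ft_force: [-1.2, 1.1, -1.0]
width: 31.2
toolx yaw 112.92 tool z [ 5.e-04  1.e-04 -1.e+00] pos [576.3 145.1 306.2]
shift tool mm [ 1.1 -0.3  1.2]
t 9.9 q [ 0.23  0.51  1.76 -0.    0.87 -0.17] w 31.2 F [-1.2  1.1 -1. ] M [-0.04  0.02  0.03]
```

View pics/s7.png

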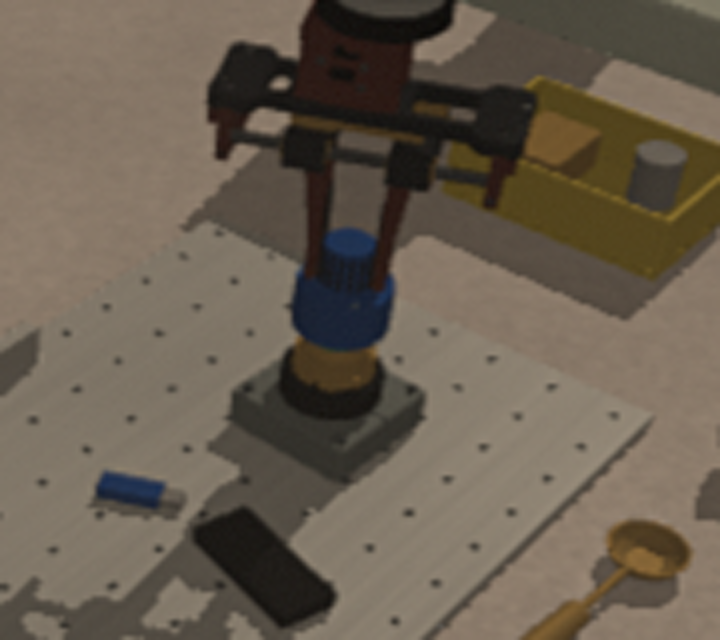

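The scene crop shows the cap upright, centred above the brass neck. I'll lower it in small steps.

```bash
python3 -m handwheel '[{"gripper":0.8,"tx":0.001,"ty":0,"tz":0.008,"rx":0,"ry":0,"rz":0},{"gripper":0.8,"tx":0,"ty":0,"tz":0.004,"rx":0,"ry":0,"rz":0},{"gripper":0.8,"tx":0,"ty":0,"tz":0,"rx":0,"ry":0,"rz":0}]'
python3 -m handwheel '[{"gripper":0.8,"tx":0,"ty":0,"tz":0.003,"rx":0,"ry":0,"rz":0},{"gripper":0.8,"tx":0,"ty":0,"tz":0,"rx":0,"ry":0,"rz":0}]'
python3 -m handwheel '[{"gripper":0.8,"tx":0,"ty":0,"tz":0.003,"rx":0,"ry":0,"rz":0},{"gripper":0.8,"tx":0,"ty":0,"tz":0,"rx":0,"ry":0,"rz":0}]'
python3 -c "
from h import *
plan()"
```

```text
t: 10.32
ee_pos: [575.3, 146.7, 293.3]
orientation: [-1.73, -2.622, 0.001]
ft_force: [-0.5, -0.6, -1.0]
width: 31.3
t: 10.58
ee_pos: [575.4, 146.7, 290.5]
orientation: [-1.73, -2.622, 0.0]
ft_force: [-0.4, -0.0, -1.3]
width: 31.5
t: 10.82
ee_pos: [575.4, 146.7, 287.4]
orientation: [-1.73, -2.622, 0.0]
ft_force: [-0.0, -0.1, -2.1]
width: 31.3
toolx yaw 113.17 tool z [-4.e-04 -1.e-04 -1.e+00] pos [575.4 146.7 287.4]
t 10.825 q [ 0.23  0.53  1.77 -0.    0.84 -0.17] w 31.3 F [-0.  -0.1 -2.1] M [-0.06 -0.04 -0.01]
```

```bash
python3 -m handwheel '[{"gripper":0.8,"tx":0,"ty":0,"tz":0.002,"rx":0,"ry":0,"rz":0},{"gripper":0.8,"tx":0,"ty":0,"tz":0,"rx":0,"ry":0,"rz":0}]'
python3 -m handwheel '[{"gripper":0.8,"tx":0,"ty":0,"tz":0.001,"rx":0,"ry":0,"rz":0},{"gripper":0.8,"tx":0,"ty":0,"tz":0,"rx":0,"ry":0,"rz":0}]'
python3 -m handwheel '[{"gripper":0.8,"tx":0,"ty":0,"tz":0.0005,"rx":0,"ry":0,"rz":0},{"gripper":0.8,"tx":0,"ty":0,"tz":0,"rx":0,"ry":0,"rz":0}]'
```

```text
t: 11.08
ee_pos: [575.4, 146.7, 285.5]
orientation: [-1.73, -2.622, 0.0]
ft_force: [0.3, -0.4, -0.1]
width: 31.7
t: 11.32
ee_pos: [575.4, 146.7, 284.6]
orientation: [-1.73, -2.622, 0.0]
ft_force: [0.4, 0.5, -1.1]
width: 31.4
t: 11.58
ee_pos: [575.4, 146.7, 284.1]
orientation: [-1.73, -2.622, 0.0]
ft_force: [-0.3, 0.6, -1.6]
width: 31.5
```

```bash
python3 -m handwheel '[{"gripper":0.8,"tx":0,"ty":0,"tz":0.0005,"rx":0,"ry":0,"rz":0},{"gripper":0.8,"tx":0,"ty":0,"tz":0,"rx":0,"ry":0,"rz":0}]'
python3 -m handwheel '[{"gripper":0.8,"tx":0,"ty":0,"tz":0.0005,"rx":0,"ry":0,"rz":0},{"gripper":0.8,"tx":0,"ty":0,"tz":0,"rx":0,"ry":0,"rz":0}]'
```

```text
t: 11.82
ee_pos: [575.5, 146.7, 283.8]
orientation: [1.73, 2.622, 0.0]
ft_force: [-0.3, 0.4, 0.4]
width: 31.8
t: 12.08
ee_pos: [575.5, 146.7, 283.6]
orientation: [1.73, 2.622, 0.0]
ft_force: [-1.7, 0.2, 4.9]
width: 31.3
```

Contact came at TCP 283.6 with about 5 N, so the pins are on the crest (283.8 expected). Now the gentle backward turn.

```bash
for i in 1; do :; done; python3 -m handwheel '[{"gripper":0.8,"tx":0,"ty":0,"tz":0,"rx":0,"ry":0,"rz":-3},{"gripper":0.8,"tx":0,"ty":0,"tz":0,"rx":0,"ry":0,"rz":-3}]'; python3 -c "
from h import *
plan()"
python3 -m handwheel '[{"gripper":0.8,"tx":0,"ty":0,"tz":0,"rx":0,"ry":0,"rz":-3},{"gripper":0.8,"tx":0,"ty":0,"tz":0,"rx":0,"ry":0,"rz":-3}]'; python3 -c "
from h import *
plan()"
```

```text
t: 12.32
ee_pos: [575.7, 146.8, 283.6]
orientation: [1.588, 2.71, 0.001]
ft_force: [-0.6, 0.2, 3.3]
width: 31.4
toolx yaw 119.25 tool z [ 9.e-04  4.e-04 -1.e+00] pos [575.7 146.8 283.6]
t 12.325 q [ 0.23  0.54  1.77  0.    0.83 -0.28] w 31.4 F [-0.6  0.2  3.3] M [-0.01  0.15 -0.09]
t: 12.58
ee_pos: [575.7, 146.8, 283.6]
orientation: [1.444, 2.789, 0.001]
ft_force: [0.0, 0.1, 4.0]
width: 31.9
toolx yaw 125.25 tool z [ 1.1e-03  5.0e-04 -1.0e+00] pos [575.7 146.8 283.6]
t 12.575 q [ 0.23  0.54  1.77  0.    0.83 -0.39] w 31.9 F [0.  0.1 4. ] M [-0.07  0.2  -0.11]
```

```bash
python3 -m handwheel '[{"gripper":0.8,"tx":0,"ty":0,"tz":0,"rx":0,"ry":0,"rz":-3},{"gripper":0.8,"tx":0,"ty":0,"tz":0,"rx":0,"ry":0,"rz":-3}]'
python3 -m handwheel '[{"gripper":0.8,"tx":0,"ty":0,"tz":0,"rx":0,"ry":0,"rz":-3}]'
python3 -m handwheel '[{"gripper":0.8,"tx":0,"ty":0,"tz":0,"rx":0,"ry":0,"rz":-3}]'
```

```text
t: 12.82
ee_pos: [575.6, 147.0, 283.5]
orientation: [1.296, 2.861, 0.002]
ft_force: [-0.4, 1.3, 1.9]
width: 31.2
t: 12.95
ee_pos: [575.6, 146.8, 283.2]
orientation: [1.221, 2.894, 0.001]
ft_force: [-0.3, -0.1, -1.3]
width: 31.4
t: 13.08
ee_pos: [575.4, 146.7, 282.9]
orientation: [-1.145, -2.926, 0.0]
ft_force: [-0.1, 0.1, -1.8]
width: 31.5
```

The vertical force vanished after about 21° and the tool sank, so the drop has started. I'll turn 4° more and follow down gently.

```bash
python3 -m handwheel '[{"gripper":0.8,"tx":0,"ty":0,"tz":0,"rx":0,"ry":0,"rz":-3},{"gripper":0.8,"tx":0,"ty":0,"tz":0.001,"rx":0,"ry":0,"rz":-1},{"gripper":0.8,"tx":0,"ty":0,"tz":0,"rx":0,"ry":0,"rz":0}]'
python3 -m handwheel '[{"gripper":0.8,"tx":0,"ty":0,"tz":0.001,"rx":0,"ry":0,"rz":0},{"gripper":0.8,"tx":0,"ty":0,"tz":0,"rx":0,"ry":0,"rz":0}]'
python3 -m handwheel '[{"gripper":0.8,"tx":0,"ty":0,"tz":0.001,"rx":0,"ry":0,"rz":0},{"gripper":0.8,"tx":0,"ty":0,"tz":0,"rx":0,"ry":0,"rz":0}]'; python3 -c "
from h import *
plan()"
```

```text
t: 13.45
ee_pos: [575.4, 146.7, 281.9]
orientation: [-1.045, -2.962, 0.0]
ft_force: [-0.2, 1.1, 0.1]
width: 31.7
t: 13.7
ee_pos: [575.4, 146.7, 281.1]
orientation: [-1.045, -2.963, 0.0]
ft_force: [-0.1, 0.1, -1.9]
width: 31.6
t: 13.95
ee_pos: [575.4, 146.7, 280.1]
orientation: [-1.044, -2.963, 0.0]
ft_force: [-0.4, 0.2, -1.4]
width: 31.9
toolx yaw 141.17 tool z [-1.e-04 -0.e+00 -1.e+00] pos [575.4 146.7 280.1]
t 13.95 q [ 0.23  0.54  1.78 -0.    0.82 -0.66] w 31.9 F [-0.4  0.2 -1.4] M [-0.03  0.03 -0.08]
```

In the gap at 3.5 mm below the crest with no load, so I'll continue down.

```bash
python3 -m handwheel '[{"gripper":0.8,"tx":0,"ty":0,"tz":0.001,"rx":0,"ry":0,"rz":0},{"gripper":0.8,"tx":0,"ty":0,"tz":0.001,"rx":0,"ry":0,"rz":0},{"gripper":0.8,"tx":0,"ty":0,"tz":0,"rx":0,"ry":0,"rz":0}]'
python3 -m handwheel '[{"gripper":0.8,"tx":0,"ty":0,"tz":0.001,"rx":0,"ry":0,"rz":0},{"gripper":0.8,"tx":0,"ty":0,"tz":0,"rx":0,"ry":0,"rz":0}]'
python3 -m handwheel '[{"gripper":0.8,"tx":0,"ty":0,"tz":0.001,"rx":0,"ry":0,"rz":0},{"gripper":0.8,"tx":0,"ty":0,"tz":0,"rx":0,"ry":0,"rz":0}]'
```

```text
t: 14.32
ee_pos: [575.4, 146.7, 278.1]
orientation: [-1.044, -2.963, 0.0]
ft_force: [0.5, -0.3, -1.1]
width: 31.6
t: 14.58
ee_pos: [575.4, 146.7, 277.1]
orientation: [-1.044, -2.963, 0.0]
ft_force: [-0.1, -0.8, -1.4]
width: 31.4
t: 14.82
ee_pos: [575.4, 146.7, 276.1]
orientation: [-1.044, -2.963, 0.0]
ft_force: [0.3, -1.0, -1.0]
width: 31.5
```

```bash
python3 -m handwheel '[{"gripper":0.8,"tx":0,"ty":0,"tz":0.0005,"rx":0,"ry":0,"rz":0},{"gripper":0.8,"tx":0,"ty":0,"tz":0,"rx":0,"ry":0,"rz":0}]'; python3 -c "
from h import *
plan()"
```

```text
t: 15.08
ee_pos: [575.4, 146.7, 275.6]
orientation: [-1.044, -2.963, 0.0]
ft_force: [-0.1, -0.6, -1.9]
width: 31.8
toolx yaw 141.17 tool z [-0. -0. -1.] pos [575.4 146.7 275.6]
t 15.075 q [ 0.23  0.55  1.78 -0.    0.81 -0.66] w 31.8 F [-0.1 -0.6 -1.9] M [-0.04  0.03  0.02]
```

```bash
python3 -m handwheel '[{"gripper":0.8,"tx":0,"ty":0,"tz":0.0004,"rx":0,"ry":0,"rz":0},{"gripper":0.8,"tx":0,"ty":0,"tz":0,"rx":0,"ry":0,"rz":0}]'
python3 -m handwheel '[{"gripper":0.8,"tx":0,"ty":0,"tz":0.0003,"rx":0,"ry":0,"rz":0},{"gripper":0.8,"tx":0,"ty":0,"tz":0,"rx":0,"ry":0,"rz":0}]'; python3 -c "
from h import *
plan()"
```

```text
t: 15.32
ee_pos: [575.5, 146.7, 275.3]
orientation: [1.044, 2.963, 0.0]
ft_force: [0.5, -0.4, -1.2]
width: 31.4
t: 15.58
ee_pos: [575.5, 146.7, 275.2]
orientation: [1.044, 2.963, 0.0]
ft_force: [0.5, -1.2, 0.2]
width: 31.4
toolx yaw 141.17 tool z [ 2.e-04  0.e+00 -1.e+00] pos [575.5 146.7 275.2]
t 15.575 q [ 0.23  0.55  1.78 -0.    0.81 -0.66] w 31.4 F [ 0.5 -1.2  0.2] M [-0.11  0.05 -0.04]
```

Seated on the gap floor at TCP 275.2, 8.4 mm below the crest as expected. Now I'll screw forward, following 0.1 mm/degree.

```bash
python3 -m handwheel '[{"gripper":0.8,"tx":0,"ty":0,"tz":0,"rx":0,"ry":0,"rz":4},{"gripper":0.8,"tx":0,"ty":0,"tz":0.0002,"rx":0,"ry":0,"rz":4}]'; python3 -c "
from h import *
plan()"
python3 -m handwheel '[{"gripper":0.8,"tx":0,"ty":0,"tz":0.0004,"rx":0,"ry":0,"rz":4},{"gripper":0.8,"tx":0,"ty":0,"tz":0.0004,"rx":0,"ry":0,"rz":4}]'; python3 -c "
from h import *
plan()"
```

```text
t: 15.82
ee_pos: [575.7, 146.7, 275.1]
orientation: [1.251, 2.881, 0.001]
ft_force: [-0.1, 0.4, 2.2]
width: 31.6
toolx yaw 133.05 tool z [ 8.e-04  0.e+00 -1.e+00] pos [575.7 146.7 275.1]
t 15.825 q [ 0.23  0.55  1.78 -0.    0.81 -0.52] w 31.6 F [-0.1  0.4  2.2] M [-0.08  0.05  0.08]
t: 16.08
ee_pos: [576.0, 146.7, 274.7]
orientation: [1.448, 2.786, 0.002]
ft_force: [1.6, -1.0, 1.6]
width: 31.3
toolx yaw 125.06 tool z [ 0.002  0.    -1.   ] pos [576.  146.7 274.7]
t 16.075 q [ 0.23  0.55  1.78 -0.    0.81 -0.38] w 31.3 F [ 1.6 -1.   1.6] M [-0.31 -0.13  0.03]
```

```bash
python3 -m handwheel '[{"gripper":0.8,"tx":0,"ty":0,"tz":0.0004,"rx":0,"ry":0,"rz":4},{"gripper":0.8,"tx":0,"ty":0,"tz":0.0004,"rx":0,"ry":0,"rz":4}]'; python3 -c "
from h import *
plan()"
python3 -m handwheel '[{"gripper":0.8,"tx":0,"ty":0,"tz":0.0004,"rx":0,"ry":0,"rz":4},{"gripper":0.8,"tx":0,"ty":0,"tz":0.0004,"rx":0,"ry":0,"rz":4}]'; python3 -c "
from h import *
plan()"
```

```text
t: 16.32
ee_pos: [576.0, 146.7, 273.8]
orientation: [1.639, 2.678, 0.002]
ft_force: [-0.2, -1.2, 2.4]
width: 31.9
toolx yaw 117.05 tool z [ 2.e-03  2.e-04 -1.e+00] pos [576.  146.7 273.8]
t 16.325 q [ 0.23  0.55  1.78 -0.    0.81 -0.24] w 31.9 F [-0.2 -1.2  2.4] M [-0.28 -0.08  0.03]
t: 16.58
ee_pos: [576.0, 146.7, 273.0]
orientation: [1.822, 2.557, 0.002]
ft_force: [0.5, -1.1, 3.3]
width: 31.5
toolx yaw 109.05 tool z [ 2.e-03  1.e-04 -1.e+00] pos [576.  146.7 273. ]
t 16.575 q [ 0.23  0.55  1.78 -0.    0.81 -0.1 ] w 31.5 F [ 0.5 -1.1  3.3] M [-0.25 -0.09  0.04]
```

```bash
python3 -m handwheel '[{"gripper":0.8,"tx":0,"ty":0,"tz":0.0004,"rx":0,"ry":0,"rz":4},{"gripper":0.8,"tx":0,"ty":0,"tz":0.0004,"rx":0,"ry":0,"rz":4}]'; python3 -c "
from h import *
plan()"
python3 -m handwheel '[{"gripper":0.8,"tx":0,"ty":0,"tz":0.0004,"rx":0,"ry":0,"rz":4},{"gripper":0.8,"tx":0,"ty":0,"tz":0.0003,"rx":0,"ry":0,"rz":3}]'; python3 -c "
from h import *
plan()"
```

```text
t: 16.82
ee_pos: [576.0, 146.7, 272.2]
orientation: [1.996, 2.424, 0.002]
ft_force: [0.7, -0.4, 2.5]
width: 31.7
toolx yaw 101.05 tool z [ 2.1e-03  3.0e-04 -1.0e+00] pos [576.  146.7 272.2]
t 16.825 q [ 0.23  0.56  1.78 -0.    0.81  0.04] w 31.7 F [ 0.7 -0.4  2.5] M [-0.11 -0.14  0.05]
t: 17.08
ee_pos: [576.0, 146.8, 271.5]
orientation: [2.14, 2.298, 0.003]
ft_force: [1.1, 0.5, 1.8]
width: 31.7
toolx yaw 94.07 tool z [ 2.1e-03  3.0e-04 -1.0e+00] pos [576.  146.8 271.5]
t 17.075 q [ 0.23  0.56  1.78 -0.    0.8   0.16] w 31.7 F [1.1 0.5 1.8] M [-0.12 -0.1   0.02]
```

```bash
python3 -m handwheel '[{"gripper":0.8,"tx":0,"ty":0,"tz":0.0003,"rx":0,"ry":0,"rz":3}]'; python3 -c "
from h import *
plan()"
python3 -m handwheel '[{"gripper":0.8,"tx":0,"ty":0,"tz":0.0003,"rx":0,"ry":0,"rz":3}]'; python3 -c "
from h import *
plan()"
python3 -m handwheel '[{"gripper":0.8,"tx":0,"ty":0,"tz":0.0002,"rx":0,"ry":0,"rz":2},{"gripper":0.8,"tx":0,"ty":0,"tz":0,"rx":0,"ry":0,"rz":0}]'; python3 -c "
from h import *
plan()"
```

```text
t: 17.2
ee_pos: [576.1, 146.8, 271.3]
orientation: [2.199, 2.241, 0.003]
ft_force: [1.3, -0.9, 2.1]
width: 31.5
toolx yaw 91.08 tool z [ 2.2e-03  4.0e-04 -1.0e+00] pos [576.1 146.8 271.3]
t 17.2 q [ 0.23  0.56  1.78 -0.    0.8   0.21] w 31.5 F [ 1.3 -0.9  2.1] M [-0.06 -0.16  0.04]
t: 17.32
ee_pos: [576.0, 146.8, 270.9]
orientation: [2.257, 2.183, 0.003]
ft_force: [-0.4, 0.4, 1.6]
width: 31.5
toolx yaw 88.08 tool z [ 2.1e-03  3.0e-04 -1.0e+00] pos [576.  146.8 270.9]
t 17.325 q [ 0.23  0.56  1.78 -0.    0.8   0.26] w 31.5 F [-0.4  0.4  1.6] M [-0.15 -0.14  0.06]
t: 17.58
ee_pos: [576.0, 146.7, 270.8]
orientation: [2.294, 2.145, 0.002]
ft_force: [0.4, -1.6, 5.2]
width: 31.7
toolx yaw 86.14 tool z [ 1.7e-03  2.0e-04 -1.0e+00] pos [576.  146.7 270.8]
t 17.575 q [ 0.23  0.56  1.78 -0.    0.8   0.3 ] w 31.7 F [ 0.4 -1.6  5.2] M [-0.2   0.02 -0.02]
```

Fz rose at z=270.8, the computed flush height. I'll turn a little more without descending to tell the shoulder from the thread floor.

```bash
python3 -m handwheel '[{"gripper":0.8,"tx":0,"ty":0,"tz":0,"rx":0,"ry":0,"rz":2},{"gripper":0.8,"tx":0,"ty":0,"tz":0,"rx":0,"ry":0,"rz":2},{"gripper":0.8,"tx":0,"ty":0,"tz":0,"rx":0,"ry":0,"rz":0}]'; python3 -c "
from h import *
plan()"
python3 -m handwheel '[{"gripper":0.8,"tx":0,"ty":0,"tz":0.0002,"rx":0,"ry":0,"rz":0},{"gripper":0.8,"tx":0,"ty":0,"tz":0,"rx":0,"ry":0,"rz":0}]'; python3 -c "
from h import *
plan()"
```

```text
t: 17.95
ee_pos: [575.8, 146.7, 270.8]
orientation: [2.368, 2.064, 0.002]
ft_force: [0.5, -0.8, 4.6]
width: 31.4
toolx yaw 82.14 tool z [ 1.3e-03  2.0e-04 -1.0e+00] pos [575.8 146.7 270.8]
t 17.95 q [ 0.23  0.56  1.78 -0.    0.8   0.37] w 31.4 F [ 0.5 -0.8  4.6] M [-0.17  0.14 -0.05]
t: 18.2
ee_pos: [575.8, 146.7, 270.8]
orientation: [2.368, 2.064, 0.002]
ft_force: [-0.6, -0.4, 7.7]
width: 31.2
toolx yaw 82.16 tool z [ 1.3e-03  2.0e-04 -1.0e+00] pos [575.8 146.7 270.8]
t 18.2 q [ 0.23  0.56  1.78 -0.    0.8   0.37] w 31.2 F [-0.6 -0.4  7.7] M [-0.22  0.35 -0.08]
```

```bash
python3 -m handwheel '[{"gripper":0.8,"tx":0,"ty":0,"tz":-0.0002,"rx":0,"ry":0,"rz":2},{"gripper":0.8,"tx":0,"ty":0,"tz":0,"rx":0,"ry":0,"rz":0}]'; python3 -c "
from h import *
plan()"
python3 -m handwheel '[{"gripper":0.8,"tx":0,"ty":0,"tz":0,"rx":0,"ry":0,"rz":2},{"gripper":0.8,"tx":0,"ty":0,"tz":0,"rx":0,"ry":0,"rz":0}]'; python3 -c "
from h import *
plan()"
```

```text
t: 18.45
ee_pos: [575.8, 146.7, 270.7]
orientation: [2.404, 2.022, 0.002]
ft_force: [0.1, -0.7, 5.2]
width: 31.2
toolx yaw 80.15 tool z [ 1.1e-03  2.0e-04 -1.0e+00] pos [575.8 146.7 270.7]
t 18.45 q [ 0.23  0.56  1.78 -0.    0.8   0.4 ] w 31.2 F [ 0.1 -0.7  5.2] M [-0.13  0.17 -0.06]
t: 18.7
ee_pos: [575.8, 146.7, 270.8]
orientation: [2.438, 1.98, 0.002]
ft_force: [0.2, -0.5, 6.3]
width: 31.2
toolx yaw 78.15 tool z [ 1.2e-03  3.0e-04 -1.0e+00] pos [575.8 146.7 270.8]
t 18.7 q [ 0.23  0.56  1.78 -0.    0.8   0.44] w 31.2 F [ 0.2 -0.5  6.3] M [-0.19  0.21 -0.03]
```

Height and force are unchanged over 8° of further turn, so the rim is on the shoulder. I'll relieve the load, open and retreat.

```bash
python3 -m handwheel '[{"gripper":0.8,"tx":0,"ty":0,"tz":-0.0004,"rx":0,"ry":0,"rz":0},{"gripper":0.5,"tx":0,"ty":0,"tz":0,"rx":0,"ry":0,"rz":0},{"gripper":0,"tx":0,"ty":0,"tz":0,"rx":0,"ry":0,"rz":0},{"gripper":0,"tx":0,"ty":0,"tz":0,"rx":0,"ry":0,"rz":0},{"gripper":0,"tx":0,"ty":0,"tz":0,"rx":0,"ry":0,"rz":0},{"gripper":0,"tx":0,"ty":0,"tz":0,"rx":0,"ry":0,"rz":0}]'
python3 -m handwheel '[{"gripper":0,"tx":0,"ty":0,"tz":-0.02,"rx":0,"ry":0,"rz":0},{"gripper":0,"tx":0,"ty":0,"tz":-0.03,"rx":0,"ry":0,"rz":0},{"gripper":0,"tx":0,"ty":0,"tz":-0.05,"rx":0,"ry":0,"rz":0},{"gripper":0,"tx":-0.05,"ty":0,"tz":-0.03,"rx":0,"ry":0,"rz":0},{"gripper":0,"tx":-0.02,"ty":0,"tz":0,"rx":0,"ry":0,"rz":0},{"gripper":0,"tx":0,"ty":0,"tz":0,"rx":0,"ry":0,"rz":0},{"gripper":0,"tx":0,"ty":0,"tz":0,"rx":0,"ry":0,"rz":0}]'
python3 - <<'E'
from capfit import *
plan()
p2=viewer.get_image('scene'); save(p2,'s8.png')
c=cv2.resize(p2['image'][120:220,320:450],None,fx=5,fy=5,interpolation=cv2.INTER_CUBIC); cv2.imwrite('pics/s8c.png',c[:,:,::-1])
T=T_tool(); p=viewer.get_image('wrist'); save(p,'w8.png')
u,v=proj(p,[575.8,146.7,100],T); print(u,v); fit(p['image'],p['range_z'],T,p,u,v,'c8.png',85,113)
E
```

```text
t: 19.45
ee_pos: [575.4, 146.7, 270.4]
orientation: [-2.439, -1.981, 0.0]
ft_force: [0.3, 0.3, -0.2]
width: 78.0
t: 20.32
ee_pos: [561.0, 78.7, 399.5]
orientation: [-2.438, -1.98, 0.002]
ft_force: [-0.2, 0.4, -0.4]
width: 87.9
toolx yaw 78.16 tool z [-1.7e-03  2.0e-04 -1.0e+00] pos [561.   78.7 399.5]
t 20.325 q [0.12 0.34 1.77 0.   1.03 0.32] w 87.9 F [-0.2  0.4 -0.4] M [-0.01  0.11  0.01]
320.9448363555587 116.38619591730087
skirt px [321.  115.5] [70.3 72.6] -> [575.99 146.93  85.  ]
knob px [321.1 117.4] [42.2 43.5] z med 112.4 -> [575.77 146.33 113.  ] diam [32.4 33.4] skirt diam [59.4 61.3]
```

View pics/w8.png

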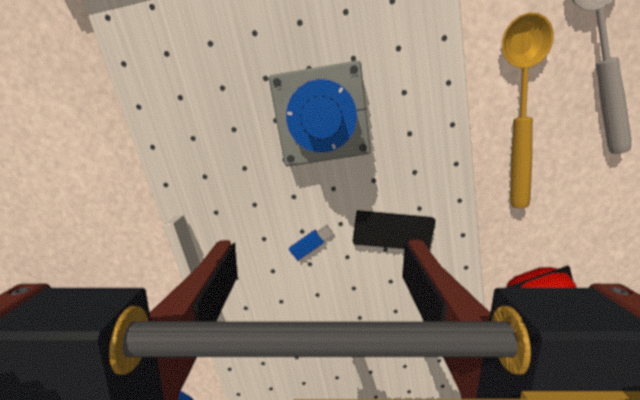

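View pics/s8c.png

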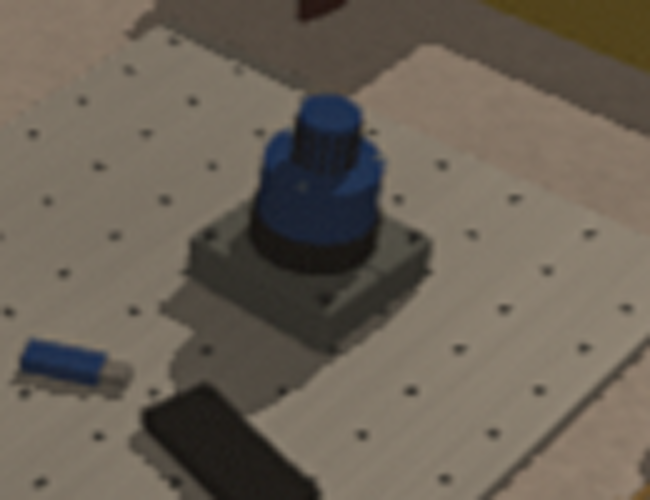

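The wrist view shows the cap straight on the block at (321,116), with the stick and slab where they were. The scene crop shows the rim on the black shoulder and no brass visible. The knob top reads 112.4 with the same −0.7 mm offset as before, against 113 expected when flush. I'm handing in.

```bash
python3 -c "
from h import *
print(ctrl.close_job(), ctrl.get_obs()['t'])"
```

```text
the job is handed in; nothing more can be done
the job is handed in; nothing more can be done
```

The blue cap is screwed onto the lens with its rim flush on the black shoulder. The gripper is open and well clear, and the job was handed in at about 20.5 s of the 54 s.

- **Cap chosen:** I used the one on the plate, whose knob measured about 33 mm and skirt about 60 mm. The two larger blue caps off the plate were left alone.
- **Thread start:** I set the cap down on the thread crest with about 5 N, then turned it counter-clockwise. The vertical force vanished after about 21°. After 28° I followed it down 8.4 mm to the gap floor.
- **Screwing home:** I turned it 63° clockwise. At about 55° the rim reached the shoulder, and the height stayed put through 8° more turn. At the readings taken between moves, the vertical force stayed below 8 N and the torque about the axis at about 0.1 Nm or less.
- **Last checks:** In the final pictures the cap stands straight and centred to within about 1 mm, and no brass shows. The knob top read 112.4 mm against 113 mm expected when flush. The same knob read about 0.7 mm low before, so this agrees. The USB stick and slab look unmoved. I did not measure the other things on the bench again.
- **What went wrong on the way:** One move command was refused for missing keys, so nothing moved. One cap fit landed on a larger bystander cap, and I redid it before acting. A circle fit of the held cap came out wrong, at 26 mm radius, and I ignored it.

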